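# Load the tilted module carrier: module, separator sheet, module, keeper

### The arm

A 6-joint arm with a two-finger parallel gripper is mounted at the origin on a cart in front of the work surface, level with it; the furniture and walls round the work are solid. World frame = base frame: x ahead of the robot, y to its left, z up, the work surface at z = 0. Lengths are in m, angles in rad, forces in N, time in s.
With the tool pointing down it reaches from about 0.425 to 0.95 m from the base axis. Payload 3.5 kg.
Tool frame: the origin (TCP) lies at the very end of the fingers, on their centre line; the grasp point (between the pads) lies 19 mm behind it; z points along the fingers, y is the line along which they close (so a half turn about z gives the same grasp; the last joint's range is limited). The gripper opens to 85 mm and grips with 20 to 120 N. Pads are 22 mm wide; open, the fingers measure 114 mm over their backs; the gripper's body (76 mm by 85 mm) begins 54 mm behind the grasp point. The pads swing forward as they close: fully open they stand 13 mm farther back than shut.
Start: joints at [1.138, 0.286, 1.577, -0, 1.279, -0.15], TCP at [0.188, 0.648, 0.231] pointing down, gripper open.
Joint ranges: [-2.77, 2.77], [-0.9, 2.22], [0.21, 2.48], [-1.53, 4.67], [0.24, 2.81], [-2.84, 2.84]. Speed limits (rad/s): [2.79, 2.79, 3.14, 3.14, 3.14, 3.14].

### API

Orientations are given as a unit quaternion [x, y, z, w].
In Python, from plant import ctrl, read_camera, sign_off gives the robot as it stands (ctrl), with the cameras as plain functions and the job as plain functions.
- The arm moves only by the shell command python3 inch.py 'ROWS' [FORCE]. ROWS is a JSON list of rows, 1 to 10 of them, each of 7 numbers: dx, dy, dz in m, then a rotation vector rx, ry, rz in rad, then the opening from 0.0 (shut) to 1.0 (fully open); each row is the pose to reach, as a shift and turn from the pose commanded when the command began, along the tool's axes at that moment; what a row does not reach only later rows make up. A row lasts 1/8 s, in which the tool goes at most 0.0625 m and 0.188 rad, less where a joint would pass 70% of its speed; a pose out of reach is approached as far as the arm can. The fingers move at their own pace and stop on an object; FORCE is the grip in N (left out, the last holds). Time passes only in rows, so rows that do not move let the fingers close. It prints the time, the measured TCP pose, the force, the opening and the grip force at its end.
- ctrl.get_state(): the state, without advancing time (a new reading comes with each control period).
- read_camera(name): name is "scene" or "top" or "wrist"; returns a dict with "pixels" (384x512x3 uint8, red, green, blue), "camera_matrix" (3x3 intrinsics, pixels), "dist_coeffs" ([k1, k2, p1, p2, k3] as OpenCV has them; the pictures are not rectified), "xyz" and "orientation" of the camera in the world. Camera axes: x right, y down, z forward; pixel columns grow to the right and rows downward; lengths in m; the calibration is good to about 2 mm. A picture is of the moment at which its call begins. There is no depth.
- sign_off(): hands the job in; it is judged then, once.
The state is a dict: "time": time; "qpos": joint angles; "dq": joint speeds; "joint_efforts": joint torques, N m; "eef_pos": TCP position; "tcp_rot": TCP orientation; "contact_force": force on the tool from outside, world axes, zero at the start; "wrist_torque": the same for the moment, N m; "opening": opening from 0.0 (shut) to 1.0 (fully open); "finger_force": force on a finger pad.
Only numpy, scipy, OpenCV 4.12 (cv2) and the standard library are available. Lean on these libraries where they do the work, as an engineer would, in place of code of your own. Each camera call takes 0.05 s, during which the arm holds its last target. There are 200 camera calls.

### The job

Load the tilted carrier: slide the thick module fully down into the bay so that it lies on the low wall nearest the robot, then slide the separator sheet down on top of it, then the thin module on top of the sheet, each down to the bay's floor. Last, slide the keeper to its stop so that its arm lies across the tops of all three, let go, and leave the tape roll, the solder reel and the bottle where they are.

Things in the scene. Friction and masses are not known exactly. Their poses are not given: they have to be found in the camera images.
- bay: Aluminium bay of the carrier, tipped 30 degrees towards the robot; fixed (sizes in mm). Origin: on its floor, at the middle of the foot of the low wall (nearest the robot; contents lie on it). z points out of the mouth, 30 degrees from vertical; y along the width, to the left; x across the layers, low wall (0) to high wall (70). Inside 70 (x) by 63 (y). Finished layers lie at x about 18, 39, 54.
- bay_mouth (a point): Middle of the bay's mouth, 72 along the bay's z above its floor, at bay x = 35, y = 0. Walls 6 thick; the low wall reaches 82 above the floor, the three others 72 plus flared lips to 83. The layers take 66 of the 70 mm depth.
- carrier: Dark steel foot of the carrier, flat on the table, fixed; origin on the table 34 below the bay's origin, z up. Its plate, 10 thick, spans x -35 to 105 and 45 to each side; a 30 mm wide branch with a post 126 high holds the keeper's rail at y = 134.
- thick_module: Power module, black plastic with aluminium end plates, standing on the table: 36 (x) by 60 (y) by 130 high; its lowest 5 mm are set in by 1.5 to 2 mm all round. Origin: centre of its underside; z up. Same both ways round. 0.2 to 0.4 kg. Grip it across the 60 mm width near the top.
- thin_module: Same kind of module but only 24 (x) by 60 (y) by 130 high, 0.15 to 0.26 kg, standing on the table. Origin: centre of its underside; z up. Same both ways round. Grip it across the 60 mm width near the top.
- sheet: Stiff brown insulating separator sheet, 6 (x) by 60 (y) by 130 high, 0.04 kg, upright in its stand, foot 8 above the table, 30 deep in the slot; pulled straight up. Origin: centre of its lower edge; z up. Same both ways round. Grip it across the 60 mm width near the top.
- sheet_stand: Low dark steel stand with a slot that holds the sheet upright, 60 (x) by 84 (y) by 38 high, fixed. Origin: centre of its underside; slot along y.
- keeper_grip (a point): Grip point of the sliding keeper: a black post, 16 along bay y, 18 along bay x, reaching 23 below to 13 above this point along bay z. It rides behind the high wall at bay x = 90, z = 163. From its foot a steel arm 14 wide reaches to bay x = 10, underside at bay z = 134: 4 mm over layers fully home. Grip it across the 16 mm.
- keeper (a joint): Keeper's place on its rail, m: 0 parked 105 mm left of the bay's middle; grows as it slides right (bay -y), to 0.105 at the stop, where its arm lies across the middle of the layers (bay y = 0). Stays where left; takes 1 to 2 N to slide.
- tape_roll: Bystander: black tape roll lying on the table, 69 across, 19 high. Origin: centre of its underside.
- reel: Bystander: white solder reel on the table, 52 across, 42 high. Origin: centre of its underside.
- bottle: Bystander: white bottle with a red cap, 52 across, 108 high. Origin: centre of its underside.

How it is judged:
By the outcome, as a careful person would: the job done as asked, in the order asked, and still so for the second after the job is handed in, with the robot touching nothing.
It also fails if it takes over 72 s, if anything falls off the work surface, if the arm or the gripper's body presses on something with over 40 N, if the wrist force passes 120 N, or if a joint passes its speed limit or range.

## Working session

There is one attempt and no reset: what is moved stays moved. The work goes in short steps, Python scripts to look and compute and a shell command to move; the robot and the scene stay as the last step left them, time stands still between calls to the robot, and variables do not carry over. Pictures are saved under pics/ and viewed, at most 10 in all, crops included, and the job is handed in when it is done.

```bash
ls; mkdir -p pics
cat > h.py <<'E'
import numpy as np, cv2
from scipy.spatial.transform import Rotation as R
from plant import ctrl, read_camera, sign_off
def cam(n):
    c=read_camera(n); c['K']=np.array(c['camera_matrix']); c['d']=np.array(c['dist_coeffs']); c['p']=np.array(c['xyz'])
    o=np.array(c['orientation']); c['R']=R.from_quat(o).as_matrix() if o.size==4 else o.reshape(3,3)
    return c
def save(c,f): cv2.imwrite('pics/'+f,c['pixels'][:,:,::-1])
def ray(c,uv):
    q=cv2.undistortPoints(np.array([[uv]],float),c['K'],c['d'])[0,0]
    v=c['R']@np.array([q[0],q[1],1]); return v/np.linalg.norm(v)
def onz(c,uv,z):
    v=ray(c,uv); return c['p']+v*(z-c['p'][2])/v[2]
def proj(c,P):
    P=np.atleast_2d(np.array(P,float)); rv=cv2.Rodrigues(c['R'].T)[0]
    return cv2.projectPoints(P,rv,-c['R'].T@c['p'],c['K'],c['d'])[0][:,0]
def tri(c1,u1,c2,u2):
    a,b=ray(c1,u1),ray(c2,u2)
    t=np.linalg.lstsq(np.stack([a,-b],1),c2['p']-c1['p'],rcond=None)[0]
    A,B=c1['p']+a*t[0],c2['p']+b*t[1]; return (A+B)/2,np.linalg.norm(A-B)
E
python3 - <<'E'
from h import *
for n in ('scene','top','wrist'):
    c=cam(n); save(c,n+'0.png'); print(n,c['p'],c['R'].round(3).tolist(),c['K'][0,0])
print(ctrl.get_state())
E
```

```text
inch.py
pics
plant.py
scene [ 0.13707604 -0.71194131  0.74534685] [[0.886, -0.241, 0.396], [-0.463, -0.505, 0.729], [0.024, -0.829, -0.559]] 412.91099175488904
top [0.478804   0.05565888 1.14382936] [[0.004, -0.997, 0.075], [-1.0, -0.006, -0.028], [0.029, -0.075, -0.997]] 442.9983661440746
wrist [0.11464579 0.67027382 0.37279402] [[0.28, 0.916, 0.288], [0.96, -0.267, -0.085], [-0.001, 0.3, -0.954]] 316.61940013981695
{'time': 0.15, 'qpos': array([ 1.13800736e+00,  2.86988237e-01,  1.57782734e+00, -2.61480394e-05,
        1.27858594e+00, -1.50026184e-01]), 'dq': array([-0.00129049, -0.00323923, -0.00484158, -0.00119244,  0.00150678,
       -0.00041494]), 'joint_efforts': array([ 1.14557151e-03, -4.06602502e+01, -2.93142718e+01, -1.14627956e-04,
        3.95534633e-03, -1.86966167e-05]), 'eef_pos': array([0.18811321, 0.64773508, 0.23025479]), 'tcp_rot': array([ 1.40907059e-01,  9.90022415e-01, -8.69896769e-04, -2.47855057e-04]), 'contact_force': array([ 0.70360144, -0.47497332,  0.50438739]), 'wrist_torque': array([-0.03694307,  0.04103958,  0.0210731 ]), 'finger_force': 0.0, 'opening': 0.9990463172251702}
```

View pics/scene0.png

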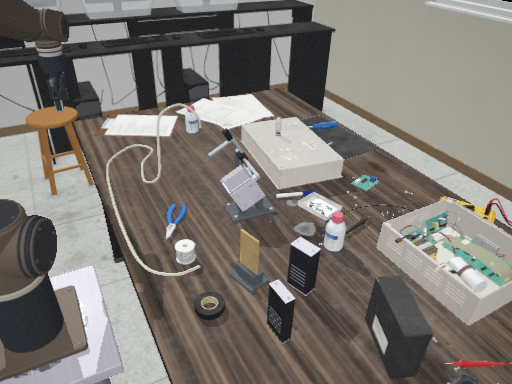

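View pics/top0.png

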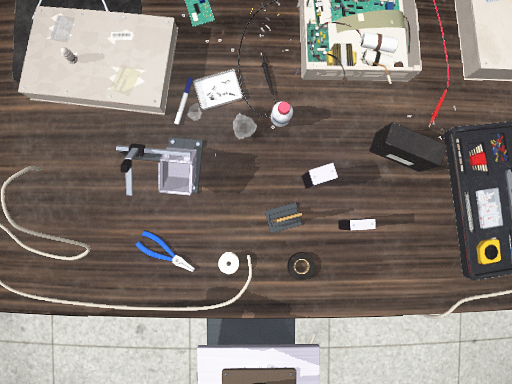

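The top view shows the carrier at about (178,165), the thick module's top at (320,175), the thin one at (358,225) and the sheet in its stand at (285,217). The reel is at (229,263), the tape at (301,265), the bottle at (281,113), and the parked keeper at (130,155).

Run:
```python
import cv2
t=cv2.imread('pics/top0.png')
cv2.imwrite('pics/topc.png',cv2.resize(t[120:245,105:385],None,fx=2.85,fy=2.85,interpolation=cv2.INTER_CUBIC))
s=cv2.imread('pics/scene0.png')
cv2.imwrite('pics/scenec.png',cv2.resize(s[120:350,195:355],None,fx=2.6,fy=2.6,interpolation=cv2.INTER_CUBIC))
```

```text
(no output)
```

View pics/topc.png

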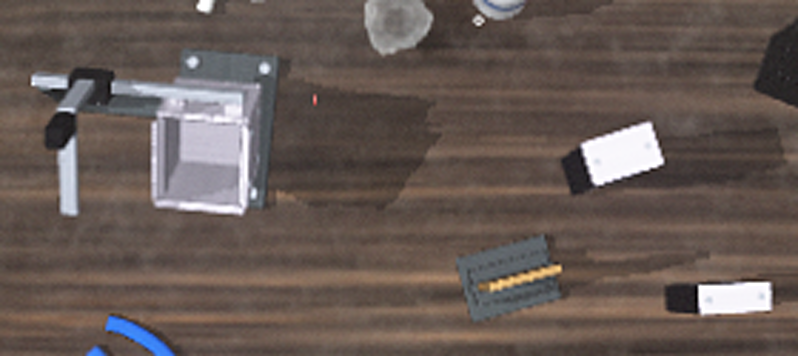

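View pics/scenec.png

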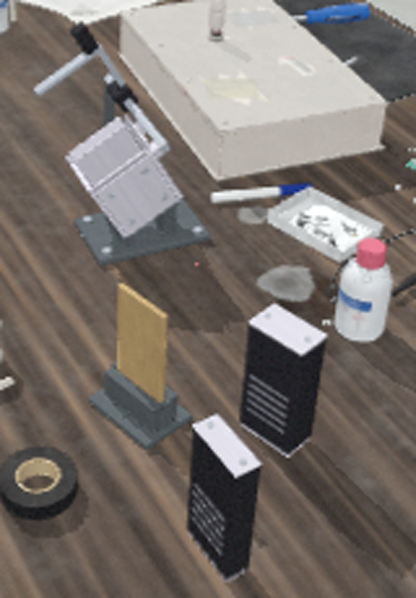

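The crops show the bay's mouth tilted to the robot, its rim corners at about (152,208), (247,214), (250,118) and (160,108) in the top crop, and the plate's corners at (183,50), (277,57) and (263,208). The keeper arm is clear of the mouth on the left. The modules are plainly visible, with white tops.

```bash
cat >> h.py <<'E'
def blob(m,near):
    n,l,s,ce=cv2.connectedComponentsWithStats(m.astype(np.uint8))
    i=1+np.argmin(np.linalg.norm(ce[1:]-near,axis=1)+1e3*(s[1:,4]<15)); return l==i,ce[i]
def rect(c,m,z):
    k=cv2.findContours(m.astype(np.uint8),cv2.RETR_EXTERNAL,cv2.CHAIN_APPROX_NONE)[0]; k=max(k,key=len)[:,0].astype(float)
    P=np.array([onz(c,u,z)[:2] for u in k],np.float32)*1000
    r=cv2.minAreaRect(P); b=cv2.boxPoints(r); e=[b[1]-b[0],b[2]-b[1]]; L=max(e,key=np.linalg.norm)
    a=np.degrees(np.arctan2(L[1],L[0]))
    return np.round(r[0],1),np.round([np.linalg.norm(x) for x in e],1),round(a%180,1)  # a = yaw of long side
E
python3 - <<'E'
from h import *
cs={n:cam(n) for n in('top','scene')}
for n,pts in (('top',{'thick':(321,175),'thin':(362,225)}),('scene',{'thick':(305,246),'thin':(282,292)})):
    c=cs[n]; im=c['pixels'].astype(int); w=(im.min(2)>150)
    for k,p in pts.items():
        m,ce=blob(w,p); print(n,k,ce.round(1),m.sum(),*rect(c,m,.130))
for n,p in(('top',(290,217)),('scene',(249,250))):
    c=cs[n]; im=c['pixels'].astype(int); m=(im[:,:,0]-im[:,:,2]>55)&(im[:,:,0]>130)
    m,ce=blob(m,p); print(n,'sheet',ce.round(1),m.sum(),*rect(c,m,.138))
    ys,xs=np.nonzero(m); print(xs.min(),xs.max(),ys.min(),ys.max())
c=cs['top']
# carrier by picked corners in crop
f=lambda x,y:(105+x/2.85,120+y/2.85)
for nm,q,z in(('rimL',(152,208),.102),('rimR',(247,214),.102),('pFL',(183,50),.01),('pFR',(277,57),.01),('pNR',(263,208),.01),('sc1',(193,62),.01),('sc2',(265,69),.01),('sc3',(254,192),.01)):
    print(nm,onz(c,f(*q),z).round(4))
c=cs['scene']; f=lambda x,y:(195+x/2.6,120+y/2.6)
for nm,q in(('pNL',(75,222)),('pNR',(100,258)),('pFR',(212,237)),('sc1',(88,222)),('sc2',(103,249)),('sc3',(198,235))): print(nm,onz(c,f(*q),.01).round(4))
E
```

```text
top thick [323.  173.4] 417 [ 585.3 -141.6] [60.6 37.5] 108.0
top thin [362.5 224.1] 262 [ 467.6 -234. ] [60.3 23.8] 93.0
scene thick [305.2 246.1] 288 [ 585.2 -142.4] [60.3 37.4] 108.3
scene thin [281.7 290.7] 283 [ 467.9 -234.7] [60.6 24.8] 93.2
top sheet [288.  217.2] 87 [483.3 -57. ] [66.  7.] 105.3
273 301 213 221
scene sheet [249.1 251. ] 619 [ 461.1 -105.8] [ 39.7 143.7] 62.2
240 258 229 273
rimL [0.5394 0.2433 0.102 ]
rimR [0.5349 0.1643 0.102 ]
pFL [0.6889 0.2346 0.01  ]
pFR [0.6828 0.1488 0.01  ]
pNR [0.5454 0.1596 0.01  ]
sc1 [0.6778 0.2252 0.01  ]
sc2 [0.6717 0.1596 0.01  ]
sc3 [0.5597 0.1679 0.01  ]
pNL [0.5524 0.2366 0.01  ]
pNR [0.549  0.1606 0.01  ]
pFR [0.6834 0.1404 0.01  ]
sc1 [0.5662 0.23   0.01  ]
sc2 [0.5593 0.1744 0.01  ]
sc3 [0.6707 0.151  0.01  ]
```

```bash
cat >> h.py <<'E'
def tool(yaw,tilt): return R.from_euler('z',yaw,degrees=True)*R.from_euler('y',-tilt,degrees=True)*R.from_matrix(np.diag([-1,1,-1.]))
def go(pos,yaw,tilt=0,show=1,s=None):
    s=s or ctrl.get_state(); q=R.from_quat(s['tcp_rot']); d=q.inv().apply(np.array(pos)-s['eef_pos']); r=(q.inv()*tool(yaw,tilt)).as_rotvec()
    print('d',d.round(4).tolist(),'r',r.round(3).tolist(),'rows',np.ceil(max(np.linalg.norm(d)/.0625,np.linalg.norm(r)/.188)))
E
python3 - <<'E'
from h import *
go([.5,.19,.33],-4)
E
```

```text
d [-0.4272, -0.3528, -0.099] r [-0.001, -0.0, -0.213] rows 10.0
```

```bash
python3 inch.py '[[0,0,-0.06,0,0,0,1],[-0.427,-0.353,-0.099,0,0,-0.213,1],[-0.427,-0.353,-0.099,0,0,-0.213,1],[-0.427,-0.353,-0.099,0,0,-0.213,1],[-0.427,-0.353,-0.099,0,0,-0.213,1],[-0.427,-0.353,-0.099,0,0,-0.213,1],[-0.427,-0.353,-0.099,0,0,-0.213,1],[-0.427,-0.353,-0.099,0,0,-0.213,1],[-0.427,-0.353,-0.099,0,0,-0.213,1],[-0.427,-0.353,-0.099,0,0,-0.213,1]]' 60
python3 inch.py '[[0,0,0,0,0,0,1],[0,0,0,0,0,0,1]]'
python3 - <<'E'
from h import *
c=cam('wrist'); print(ctrl.get_state()['eef_pos'],c['p']); im=c['pixels']
cv2.imwrite('pics/w1raw.png',im[:,:,::-1]); cv2.imwrite('pics/w1.png',cv2.resize(im,(800,600),interpolation=cv2.INTER_CUBIC)[:,:,::-1])
E
```

```text
time: 1.5
eef_pos: [0.5007, 0.188, 0.3306]
tcp_rot: [0.035, 0.999, 0.0, 0.0]
contact_force: [0.3, 0.5, -0.2]
opening: 1.001
finger_force: 0.0
time: 1.75
eef_pos: [0.4995, 0.1903, 0.3301]
tcp_rot: [0.035, 0.999, 0.0, -0.0]
contact_force: [-0.2, -0.4, 0.4]
opening: 0.995
finger_force: 0.0
[0.499226   0.19083074 0.3300816 ] [0.42323478 0.19652473 0.4728544 ]
```

View pics/w1.png

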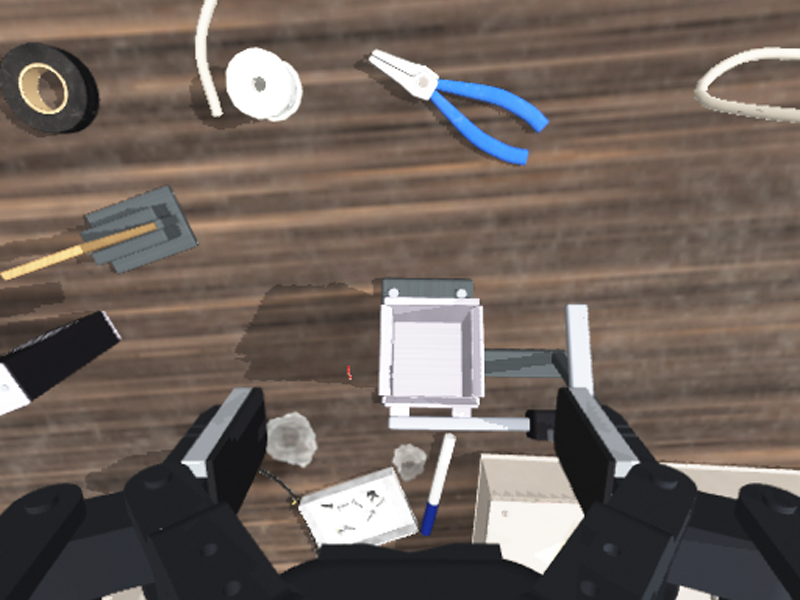

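The wrist view (up is toward the robot) looks straight along the bay. Its mouth is at about (385-483, 299-405), the plate's near screws are at (394,293) and (461,293), and the keeper arm is at right near (578,345). I'll zoom in for exact corners.

Run:
```python
import cv2
t=cv2.imread('pics/w1raw.png')
cv2.imwrite('pics/w1c.png',cv2.resize(t[172:282,236:321],None,fx=5.4,fy=5.4,interpolation=cv2.INTER_CUBIC))
```

```text
(no output)
```

View pics/w1c.png

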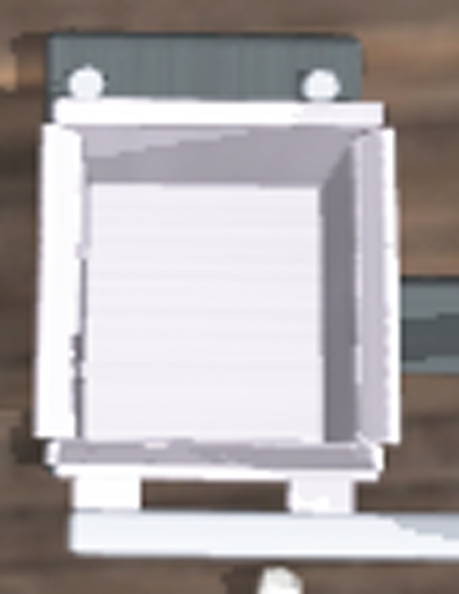

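Run:
```python
from h import *
c=cam('wrist'); f=lambda x,y:(236+(x+.5)/5.4-.5,172+(y+.5)/5.4-.5)
for nm,q,z in(('rimoutR',(55,99),.102),('rimoutL',(383,101),.102),('riminR',(57,125),.105),('riminL',(383,126),.105),('floorR',(88,184),.034),('floorL',(322,186),.034),('floorFL',(322,440),.069),('plateR',(47,35),.01),('plateL',(362,37),.01),('sR',(86,83),.01),('sL',(320,84),.01)):
    print(nm,(1e3*onz(c,f(*q),z)).round(1))
```

```text
rimoutR [537.1 169.2 102. ]
rimoutL [542.8 243.5 102. ]
riminR [542.3 169.3 105. ]
riminL [547.8 243.  105. ]
floorR [582.9 171.   34. ]
floorL [587.9 234.7  34. ]
floorFL [646.  228.9  69. ]
plateR [546.5 161.7  10. ]
plateL [553.3 249.7  10. ]
sR [561.3 171.4  10. ]
sL [566.2 237.4  10. ]
```

```bash
cat >> h.py <<'E'
YAW=-4.4; O=np.array([.5855,.2029,.034]); RB=R.from_euler('z',YAW,degrees=True)*R.from_euler('y',-30,degrees=True)
def bay(x,y,z): return O+RB.apply(np.array([x,y,z])/1e3)
def tob(p): return (RB.inv().apply(np.array(p)-O)*1e3).round(1)
E
python3 - <<'E'
from h import *
go([.5853,-.142,.2],18.1)
for x,z in((18,95),(18,190),(54,95),(54,200)): print(bay(x,0,z))
E
```

```text
d [-0.1087, -0.3265, 0.13] r [0.0, -0.0, -0.384] rows 6.0
[0.55368251 0.20534822 0.12527241]
[0.5063225  0.20899238 0.20754483]
[0.58476754 0.20295636 0.14327241]
[0.53242227 0.20698411 0.23420508]
```

```bash
python3 inch.py '[[-0.109,-0.327,0.13,0,0,-0.384,1],[-0.109,-0.327,0.13,0,0,-0.384,1],[-0.109,-0.327,0.13,0,0,-0.384,1],[-0.109,-0.327,0.13,0,0,-0.384,1],[-0.109,-0.327,0.13,0,0,-0.384,1],[-0.109,-0.327,0.13,0,0,-0.384,1],[-0.109,-0.327,0.13,0,0,-0.384,1],[-0.109,-0.327,0.13,0,0,-0.384,1]]'
python3 - <<'E'
from h import *
go([.5853,-.142,.095],18.1); c=cam('wrist')
im=c['pixels'].astype(int); m,ce=blob(im.min(2)>150,proj(c,[.5853,-.142,.13])[0]); print(ce,m.sum(),*rect(c,m,.13))
E
```

```text
time: 2.85
eef_pos: [0.5858, -0.1424, 0.2002]
tcp_rot: [-0.157, 0.988, 0.0, -0.0]
contact_force: [0.3, 0.2, 0.5]
opening: 0.998
finger_force: 0.0
d [0.0004, 0.0004, 0.1052] r [0.001, -0.0, -0.001] rows 2.0
[262.24596774 202.81905242] 3968 [ 586.1 -141.3] [60.2 34.9] 108.0
```

```bash
python3 inch.py '[[0,0.001,0.06,0,0,0,1],[0,0.001,0.105,0,0,0,1],[0,0.001,0.105,0,0,0,1],[0,0.001,0.105,0,0,0,0],[0,0.001,0.105,0,0,0,0],[0,0.001,0.105,0,0,0,0],[0,0.001,0.105,0,0,0,0],[0,0.001,0.105,0,0,0,0]]' 80
python3 inch.py '[[0,0,-0.01,0,0,0,0],[0,0,-0.06,0,0,0,0],[0,0,-0.12,0,0,0,0],[0,0,-0.18,0,0,0,0],[0,0,-0.18,0,0,0,0]]'
python3 - <<'E'
from h import *
go(bay(20,0,230),YAW,30); go(bay(20,0,195),YAW,30)
E
```

```text
time: 3.9
eef_pos: [0.588, -0.1433, 0.0993]
tcp_rot: [-0.156, 0.988, -0.001, 0.003]
contact_force: [-0.7, 2.1, 6.3]
opening: 0.689
finger_force: 87.4
time: 4.53
eef_pos: [0.5881, -0.1441, 0.2836]
tcp_rot: [-0.156, 0.988, -0.004, 0.006]
contact_force: [-1.1, 0.2, -2.5]
opening: 0.687
finger_force: 87.3
d [-0.014, 0.3684, 0.0371] r [0.095, -0.505, 0.384] rows 6.0
d [-0.0299, 0.362, 0.0676] r [0.095, -0.505, 0.384] rows 6.0
```

```bash
python3 inch.py '[[0,0,0,0,0,0,0],[0,0,0,0,0,0,0]]'
python3 - <<'E'
from h import *
s=ctrl.get_state(); c=cam('wrist'); save(c,'w2.png'); p=s['eef_pos']; T=R.from_quat(s['tcp_rot'])
zt=p[2]+.031; im=c['pixels'].astype(int); u=proj(c,[p[0],p[1],zt])[0]; m,ce=blob(im.min(2)>130,u); r=rect(c,m,zt)
print(p,u,ce,m.sum(),*r); print(T.inv().apply(np.array([*r[0]/1e3,zt])-p))
for n in('top','scene'):
    c=cam(n); im=c['pixels'].astype(int); 
    save(c,n+'2.png')
E
```

```text
time: 4.78
eef_pos: [0.5841, -0.1423, 0.2722]
tcp_rot: [-0.156, 0.988, 0.001, -0.002]
contact_force: [-0.9, 0.1, -1.9]
opening: 0.683
finger_force: 87.2
[ 0.58410981 -0.14232688  0.27221306] [260.41072827 286.21792301] [258.94458254 285.63137886] 13678 [ 585.8 -140.1] [78.  55.8] 117.6
[-0.00216576  0.0017068  -0.03100342]
```

View pics/w2.png

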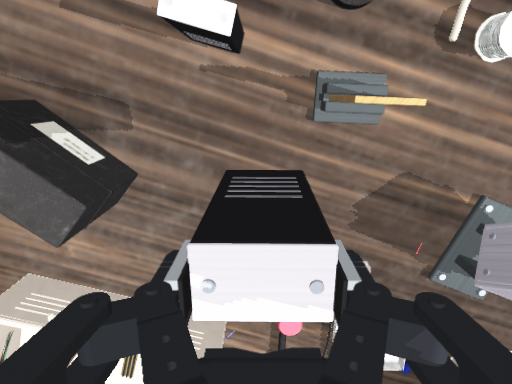

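The wrist view shows the module held straight between the pads, its white top spanning about (189-336, 243-321). I'll work out its offset in the hand.

Run:
```python
from h import *
s=ctrl.get_state(); c=cam('wrist'); p=s['eef_pos']; T=R.from_quat(s['tcp_rot']); print(p)
for h in(.031,.035):
    Q=[T.inv().apply(onz(c,u,p[2]+h)-p)*1e3 for u in((189,243),(335,244),(334,321),(190,321))]; print(np.round(Q,1).tolist(),np.mean(Q,0).round(1))
go(bay(20,0,230),YAW,30)
```

```text
[ 0.58473533 -0.14252081  0.27313121]
[[19.7, -27.6, -31.0], [19.1, 29.3, -30.9], [-16.7, 31.1, -31.0], [-16.5, -29.6, -31.1]] [  1.4   0.8 -31. ]
[[21.7, -26.6, -35.0], [21.2, 28.3, -34.9], [-13.4, 30.0, -35.0], [-13.2, -28.5, -35.1]] [  4.1   0.8 -35. ]
d [-0.0171, 0.3656, 0.0311] r [0.104, -0.519, 0.382] rows 6.0
```

```bash
python3 inch.py '[[-0.017,0.366,0.031,0.104,-0.519,0.382,0],[-0.017,0.366,0.031,0.104,-0.519,0.382,0],[-0.017,0.366,0.031,0.104,-0.519,0.382,0],[-0.017,0.366,0.031,0.104,-0.519,0.382,0],[-0.017,0.366,0.031,0.104,-0.519,0.382,0],[-0.017,0.366,0.031,0.104,-0.519,0.382,0],[-0.017,0.366,0.031,0.104,-0.519,0.382,0],[-0.017,0.366,0.031,0.104,-0.519,0.382,0],[-0.017,0.366,0.031,0.104,-0.519,0.382,0]]'
python3 inch.py '[[0,0,0,0,0,0,0],[0,0,0,0,0,0,0]]'
python3 - <<'E'
from h import *
s=ctrl.get_state(); print(tob(s['eef_pos'])); go(bay(20,0,230),YAW,30)
c=cam('scene'); cv2.imwrite('pics/s3.png',cv2.resize(c['pixels'][90:270,170:330],None,fx=3.3,fy=3.3,interpolation=cv2.INTER_CUBIC)[:,:,::-1])
c=cam('wrist'); save(c,'w3.png')
E
```

```text
time: 6.1
eef_pos: [0.489, 0.2092, 0.2443]
tcp_rot: [0.038, 0.965, -0.011, 0.26]
contact_force: [-0.2, -0.3, -2.6]
opening: 0.688
finger_force: 87.8
time: 6.35
eef_pos: [0.4889, 0.2095, 0.2444]
tcp_rot: [0.038, 0.965, -0.011, 0.26]
contact_force: [-0.4, -0.3, -1.9]
opening: 0.686
finger_force: 87.8
[ 21.4  -0.8 230.6]
d [0.0014, 0.0008, 0.0006] r [-0.002, 0.002, -0.002] rows 1.0
```

View pics/w3.png

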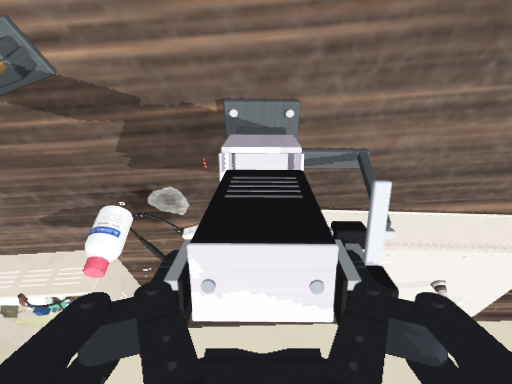

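The module hangs right over the mouth, its lower edge at (226-302, 170) against the rim at (221-302, 150), so it is centred to about 1 mm. I'll lower it.

```bash
python3 inch.py '[[0,0.001,0.03,0,0,0,0],[0,0.001,0.05,0,0,0,0],[0,0.001,0.06,0,0,0,0],[0,0.001,0.07,0,0,0,0],[0,0.001,0.07,0,0,0,0]]'
python3 - <<'E'
from h import *
s=ctrl.get_state(); print(tob(s['eef_pos']),RB.inv().apply(s['contact_force']).round(1)); go(bay(21,0,160),YAW,30)
E
```

```text
time: 7.08
eef_pos: [0.525, 0.2065, 0.1859]
tcp_rot: [0.037, 0.965, -0.014, 0.261]
contact_force: [-0.6, -8.1, 2.7]
opening: 0.687
finger_force: 91.2
[ 23.5  -1.  161.8] [ 1.4 -8.2  2.3]
d [0.0025, 0.001, 0.0018] r [-0.007, 0.005, 0.002] rows 1.0
```

```bash
python3 inch.py '[[0,-0.0015,0,0,0,0,0],[0,-0.0015,0.01,0,0,0,0],[0,-0.0015,0.025,0,0,0,0],[0,-0.0015,0.025,0,0,0,0]]'
python3 - <<'E'
from h import *
s=ctrl.get_state(); print(tob(s['eef_pos']),RB.inv().apply(s['contact_force']).round(1)); go(bay(21,0,100),YAW,30)
E
```

```text
time: 7.58
eef_pos: [0.5357, 0.2052, 0.1611]
tcp_rot: [0.037, 0.965, -0.012, 0.259]
contact_force: [0.8, -4.7, -4.0]
opening: 0.688
finger_force: 90.7
[ 20.4  -1.5 135. ] [-1.  -4.6 -4.1]
d [-0.0006, 0.0017, 0.035] r [-0.004, -0.0, 0.001] rows 1.0
```

```bash
python3 inch.py '[[0,-0.001,0.01,0,0,0,0],[0,-0.001,0.02,0,0,0,0],[0,-0.001,0.03,0,0,0,0],[0,-0.001,0.03,0,0,0,0]]'
python3 - <<'E'
from h import *
s=ctrl.get_state(); print(tob(s['eef_pos']),RB.inv().apply(s['contact_force']).round(1))
E
python3 inch.py '[[0,0,0.005,0,0,0,0],[0,0,0.01,0,0,0,0],[0,0,0.01,0,0,0,0]]'
python3 - <<'E'
from h import *
s=ctrl.get_state(); print(tob(s['eef_pos']),RB.inv().apply(s['contact_force']).round(1))
E
```

```text
time: 8.07
eef_pos: [0.5509, 0.2037, 0.1352]
tcp_rot: [0.037, 0.965, -0.011, 0.259]
contact_force: [2.7, -4.3, -3.5]
opening: 0.689
finger_force: 90.7
[ 20.7  -1.8 104.9] [ 0.8 -4.1 -4.5]
time: 8.45
eef_pos: [0.5552, 0.2039, 0.1311]
tcp_rot: [0.038, 0.965, -0.012, 0.259]
contact_force: [-22.5, -4.6, 21.4]
opening: 0.69
finger_force: 94.8
[22.3 -1.4 99.2] [-8.4 -6.3 29.5]
```

```bash
python3 inch.py '[[0.001,0,-0.003,0,0,0,0],[0.001,0,-0.003,0,0,0,1],[0.001,0,-0.003,0,0,0,1],[0.001,0,-0.003,0,0,0,1],[0.001,0,-0.003,0,0,0,1],[0.001,0,-0.06,0,0,0,1],[0.001,0,-0.12,0,0,0,1],[0.001,0,-0.16,0,0,0,1],[0.001,0,-0.16,0,0,0,1]]'
python3 - <<'E'
from h import *
s=ctrl.get_state(); c=cam('wrist'); im=c['pixels']; save(c,'w4.png'); cv2.imwrite('pics/w4c.png',cv2.resize(im[110:384,130:400],None,fx=2.1,fy=2.1)[:,:,::-1])
print(tob(s['eef_pos']))
E
```

```text
time: 9.57
eef_pos: [0.476, 0.2111, 0.2702]
tcp_rot: [0.037, 0.964, -0.009, 0.264]
contact_force: [-0.2, -0.1, -1.0]
opening: 1.003
finger_force: 0.0
[ 2.300e+01 -2.000e-01  2.595e+02]
```

View pics/w4c.png

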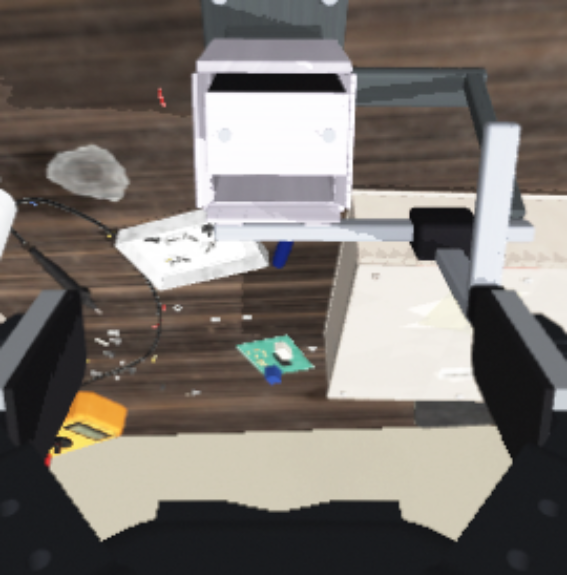

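The thick module is seated in the bay against the low wall; its white top spans about (207-347, 90-175) in the crop, with the remaining gap below it. I'll measure its top in bay coordinates, and the sheet in the same script.

```bash
cat >> h.py <<'E'
def onbay(c,uv,z):
    v=RB.inv().apply(ray(c,uv)); p=RB.inv().apply(c['p']-O); return ((p+v*(z/1e3-p[2])/v[2])*1e3).round(1)
E
python3 - <<'E'
from h import *
c=cam('wrist')
for q in((207,90),(347,93),(347,175),(210,175)): print(onbay(c,(130+q[0]/2.1,110+q[1]/2.1),130))
print('lips/lowrim',onbay(c,(130+198/2.1,110+70/2.1),82),onbay(c,(130+354/2.1,110+72/2.1),82))
# sheet top from the top camera: tan in bright top rows
for n,p in (('top',(288,217)),('wrist',None)):
    if p is None: continue
    c=cam(n); im=c['pixels'].astype(int); m=(im[:,:,0]-im[:,:,2]>40)&(im[:,:,0]>110)
    m,ce=blob(m,p); 
    for y in range(210,224): print(y,*[ (x,im[y,x].tolist()) if 0 else x for x in np.nonzero(m[y])[0][[0,-1]]] if m[y].any() else '')
# stand / sheet bottom in scene: sheet face corners
c=cam('scene'); im=c['pixels'].astype(int); m=(im[:,:,0]-im[:,:,2]>55)&(im[:,:,0]>130); m,ce=blob(m,(249,250))
k=max(cv2.findContours(m.astype(np.uint8),0,1)[0],key=cv2.contourArea); a=cv2.approxPolyDP(k,2.5,True)[:,0]; print(a.tolist())
for u in a: print(u,onz(c,u,.138).round(4))
E
```

```text
[ -3.9 -28.8 130. ]
[ -2.5  28.6 130. ]
[ 32.9  29.7 130. ]
[ 32.8 -28.8 130. ]
lips/lowrim [ -4.2 -37.9  82. ] [-3.1 36.7 82. ]
210
211
212
213 298 301
214 294 301
215 290 301
216 286 299
217 283 295
218 279 291
219 276 287
220 276 284
221 277 280
222
223
[[241, 229], [240, 261], [257, 273], [258, 240]]
[241 229] [ 0.4771 -0.0331  0.138 ]
[240 261] [ 0.4271 -0.1297  0.138 ]
[257 273] [ 0.4428 -0.1772  0.138 ]
[258 240] [ 0.4942 -0.0856  0.138 ]
```

Run:
```python
from h import *
go([.475,-.06,.25],16)
```

```text
d [-0.0116, -0.2689, 0.0226] r [-0.096, 0.517, -0.348] rows 5.0
```

```bash
python3 inch.py '[[-0.012,-0.269,0.023,-0.096,0.517,-0.348,1],[-0.012,-0.269,0.023,-0.096,0.517,-0.348,1],[-0.012,-0.269,0.023,-0.096,0.517,-0.348,1],[-0.012,-0.269,0.023,-0.096,0.517,-0.348,1],[-0.012,-0.269,0.023,-0.096,0.517,-0.348,1],[-0.012,-0.269,0.023,-0.096,0.517,-0.348,1],[-0.012,-0.269,0.023,-0.096,0.517,-0.348,1],[-0.012,-0.269,0.023,-0.096,0.517,-0.348,1]]'
python3 - <<'E'
from h import *
s=ctrl.get_state(); c=cam('wrist'); im=c['pixels'].astype(int); save(c,'w5.png'); u=proj(c,[.486,-.06,.138])[0]
m=(im[:,:,0]-im[:,:,2]>40)&(im[:,:,0]>110); m,ce=blob(m,u); print(s['eef_pos'],u,ce,m.sum())
k=max(cv2.findContours(m.astype(np.uint8),0,1)[0],key=cv2.contourArea)
a=cv2.approxPolyDP(k,2.5,True)[:,0]
for q in a: print(q,im[q[1],q[0]],(1e3*onz(c,q,.138)).round(1))
for y in range(int(ce[1])-12,int(ce[1])+13,1): print(y,im[y,int(ce[0])].tolist(),im[y,int(ce[0])-25].tolist(),im[y,int(ce[0])+25].tolist())
E
```

```text
time: 10.78
eef_pos: [0.476, -0.0586, 0.2513]
tcp_rot: [-0.14, 0.99, 0.001, 0.001]
contact_force: [0.6, 0.9, 0.6]
opening: 1.0
finger_force: 0.0
[ 0.47595028 -0.05861747  0.25125344] [256.07500571 195.65580165] [255.83889892 182.36146209] 2216
[205 183] [145 121 104] [ 487.  -104.3  138. ]
[208 187] [140 117  99] [ 489.8 -101.1  138. ]
[220 188] [152 128 111] [487.8 -91.1 138. ]
[221 197] [146 120  95] [495.4 -88.4 138. ]
[274 198] [227 190 136] [483.8 -44.7 138. ]
[278 201] [151 126 110] [485.5 -40.6 138. ]
[278 198] [229 192 137] [482.9 -41.4 138. ]
[291 198] [173 141 106] [479.8 -30.8 138. ]
[283 165] [148 118  81] [454.1 -45.9 138. ]
[233 164] [154 122  80] [464.7 -85.8 138. ]
[222 187] [156 132 115] [486.5 -89.7 138. ]
170 [156, 124, 84] [145, 123, 90] [159, 127, 85]
171 [155, 123, 82] [151, 122, 81] [156, 123, 83]
172 [159, 126, 85] [152, 122, 80] [155, 123, 82]
173 [162, 129, 86] [149, 119, 78] [157, 124, 83]
174 [165, 132, 87] [151, 120, 79] [159, 127, 84]
175 [164, 130, 87] [153, 120, 80] [163, 129, 86]
176 [161, 129, 85] [155, 121, 81] [163, 129, 87]
177 [158, 126, 83] [153
[... 167 characters left out ...]
, 84]
181 [164, 131, 86] [161, 129, 85] [159, 128, 84]
182 [163, 130, 87] [158, 125, 84] [158, 127, 84]
183 [162, 129, 85] [155, 123, 82] [156, 125, 84]
184 [163, 129, 85] [156, 124, 83] [157, 125, 84]
185 [162, 128, 85] [153, 121, 81] [157, 125, 82]
186 [161, 128, 85] [153, 121, 81] [160, 128, 84]
187 [163, 129, 85] [154, 123, 82] [162, 128, 84]
188 [162, 129, 86] [154, 122, 82] [165, 130, 86]
189 [162, 129, 86] [155, 123, 82] [167, 132, 89]
190 [159, 127, 85] [155, 124, 83] [168, 134, 90]
191 [157, 124, 83] [166, 132, 88] [168, 134, 90]
192 [246, 221, 154] [247, 222, 154] [230, 192, 130]
193 [253, 239, 178] [250, 231, 166] [253, 237, 174]
194 [253, 238, 175] [250, 230, 165] [253, 239, 178]
```

Run:
```python
from h import *
s=ctrl.get_state(); c=cam('wrist'); im=c['pixels'].astype(int); 
m=(im[:,:,0]-im[:,:,2]>45)&(im[:,:,0]>195); m,ce=blob(m,(256,195)); ys,xs=np.nonzero(m); print(ce,m.sum(),xs.min(),xs.max(),ys.min(),ys.max(),*rect(c,m,.138))
# 8 mm offset towards tool -x (away from robot) of sheet
print((1e3*onz(c,ce,.138)).round(1))
T=tool(16,0); P=np.array([*onz(c,ce,.138)[:2],.105])
go(P+T.apply([-.006,0,0]),16)
```

```text
[255.50566893 194.3537415 ] 441 221 291 191 198 [485.1 -60.2] [59.7  5.6] 105.1
[485.3 -60.7 138. ]
d [-0.0137, -0.0047, 0.1468] r [0.001, 0.003, 0.003] rows 3.0
```

```bash
python3 inch.py '[[-0.0137,-0.004,0.06,0,0,0.018,1],[-0.0137,-0.004,0.12,0,0,0.018,1],[-0.0137,-0.004,0.144,0,0,0.018,1],[-0.0137,-0.004,0.144,0,0,0.018,1],[-0.0137,-0.004,0.144,0,0,0.018,0],[-0.0137,-0.004,0.144,0,0,0.018,0],[-0.0137,-0.004,0.144,0,0,0.018,0],[-0.0137,-0.004,0.144,0,0,0.018,0],[-0.0137,-0.004,0.144,0,0,0.018,0],[-0.0137,-0.004,0.144,0,0,0.018,0]]' 50
python3 - <<'E'
from h import *
s=ctrl.get_state(); print(s['eef_pos'],s['contact_force'],s['opening'])
E
python3 inch.py '[[0,0,-0.01,0,0,0,0],[0,0,-0.05,0,0,0,0],[0,0,-0.1,0,0,0,0],[0,0,-0.15,0,0,0,0],[0,0,-0.17,0,0,0,0],[0,0,-0.17,0,0,0,0],[0,0,-0.17,0,0,0,0]]'
python3 - <<'E'
from h import *
s=ctrl.get_state(); c=cam('wrist'); im=c['pixels'].astype(int); save(c,'w6.png'); p=s['eef_pos']; T=R.from_quat(s['tcp_rot'])
m=(im[:,:,0]-im[:,:,2]>45)&(im[:,:,0]>195); u=proj(c,p+T.apply([.006,0,-.03]))[0]; m,ce=blob(m,u); ys,xs=np.nonzero(m); print(p,u,ce,m.sum(),xs.min(),xs.max(),ys.min(),ys.max(),*rect(c,m,p[2]+.03))
print(T.inv().apply(onz(c,ce,p[2]+.03)-p)); go(bay(47,-1.5,240),YAW,30)
E
```

```text
time: 12.12
eef_pos: [0.4927, -0.0601, 0.1105]
tcp_rot: [-0.13, 0.991, -0.0, 0.004]
contact_force: [0.6, 1.4, 6.3]
opening: 0.685
finger_force: 53.9
[ 0.4926543  -0.06009629  0.11052337] [0.57548072 1.4480223  6.29620816] 0.6850763272494251
time: 13.0
eef_pos: [0.4895, -0.0597, 0.2765]
tcp_rot: [-0.13, 0.991, 0.001, 0.001]
contact_force: [0.1, 0.4, 0.3]
opening: 0.682
finger_force: 54.9
[ 0.48954312 -0.05968321  0.27647619] [260.07240428 272.40892956] [262.94068304 266.53924506] 1669 192 333 261 272 [480.8 -61. ] [56.8  5.1] 104.8
[ 0.00869299  0.00116465 -0.03000881]
d [-0.0854, 0.2536, 0.0113] r [0.091, -0.518, 0.33] rows 5.0
```

Run:
```python
from h import *
go(bay(52,-2,240),YAW,30)
```

```text
d [-0.0894, 0.2517, 0.0088] r [0.091, -0.518, 0.33] rows 5.0
```

```bash
python3 inch.py '[[0,0,-0.02,0,0,0,0],[-0.089,0.252,0.003,0.091,-0.518,0.33,0],[-0.089,0.252,0.003,0.091,-0.518,0.33,0],[-0.089,0.252,0.003,0.091,-0.518,0.33,0],[-0.089,0.252,0.003,0.091,-0.518,0.33,0],[-0.089,0.252,0.003,0.091,-0.518,0.33,0],[-0.089,0.252,0.003,0.091,-0.518,0.33,0],[-0.089,0.252,0.009,0.091,-0.518,0.33,0],[-0.089,0.252,0.009,0.091,-0.518,0.33,0]]'
python3 - <<'E'
from h import *
s=ctrl.get_state(); print(tob(s['eef_pos'])); go(bay(52,-2,160),YAW,30); p=s['eef_pos']
c=cam('wrist'); im=c['pixels'].astype(int); save(c,'w7.png')
m=(im[:,:,0]-im[:,:,2]>30)&(im[:,:,0]>110); m,ce=blob(m,(262,267)); ys,xs=np.nonzero(m)
print(ce,m.sum(),xs.min(),xs.max(),ys.min(),ys.max())
k=max(cv2.findContours(m.astype(np.uint8),0,1)[0],key=cv2.contourArea); a=cv2.approxPolyDP(k,3,True)[:,0]
z=tob(p)[2]
for q in a: print(q,onbay(c,q,z+30),onbay(c,q,z-100))
w,ce=blob(im.min(2)>150,proj(c,bay(18,-1,130))[0]); ys,xs=np.nonzero(w); print('thick',ce,w.sum(),xs.min(),xs.max(),ys.min(),ys.max(),[onbay(c,(x,y),130) for x,y in((xs.min(),ys.min()),(xs.max(),ys.max()))])
E
```

```text
time: 14.18
eef_pos: [0.5108, 0.2052, 0.2679]
tcp_rot: [0.038, 0.965, -0.011, 0.259]
contact_force: [0.9, -0.2, 0.4]
opening: 0.687
finger_force: 55.0
[ 52.3  -3.5 239.8]
d [0.0003, 0.0017, 0.0798] r [-0.003, 0.0, -0.001] rows 2.0
[283.   275.45] 20 278 288 275 276
[278 275] [ 47.2   3.9 269.8] [129.8  10.8 139.8]
[288 275] [ 47.2   8.  269.8] [129.8  19.5 139.8]
thick [264.17551963 143.3369725 ] 4763 222 307 111 185 [array([ -9.2, -33.8, 130. ]), array([ 50.6,  34.3, 130. ])]
```

```bash
python3 inch.py '[[0,0.001,0.03,0,0,0,0],[0,0.001,0.05,0,0,0,0],[0,0.001,0.06,0,0,0,0],[0,0.001,0.07,0,0,0,0],[0,0.001,0.08,0,0,0,0],[0,0.001,0.08,0,0,0,0]]'
python3 - <<'E'
from h import *
s=ctrl.get_state(); print(tob(s['eef_pos']),RB.inv().apply(s['contact_force']).round(1)); go(bay(52,-2,160),YAW,30)
E
```

```text
time: 14.98
eef_pos: [0.5512, 0.2042, 0.1995]
tcp_rot: [0.037, 0.965, -0.011, 0.259]
contact_force: [-0.7, 0.1, -1.0]
opening: 0.683
finger_force: 55.0
[ 53.1  -1.3 160.5] [-1.1  0.  -0.5]
d [0.0011, -0.0007, 0.0005] r [-0.001, 0.002, 0.0] rows 1.0
```

```bash
python3 inch.py '[[0,-0.0005,0.015,0,0,0,0],[0,-0.0005,0.03,0,0,0,0],[0.001,-0.0005,0.045,0,0,0,0],[0.003,-0.0005,0.054,0,0,0,0],[0.003,-0.0005,0.054,0,0,0,0]]'
python3 - <<'E'
from h import *
s=ctrl.get_state(); print(tob(s['eef_pos']),RB.inv().apply(s['contact_force']).round(1),s['opening'])
E
python3 inch.py '[[0.001,0,0.004,0,0,0,0],[0.001,0,0.008,0,0,0,0],[0.001,0,0.008,0,0,0,0]]'
python3 - <<'E'
from h import *
s=ctrl.get_state(); print(tob(s['eef_pos']),RB.inv().apply(s['contact_force']).round(1))
E
```

```text
time: 15.6
eef_pos: [0.5752, 0.2018, 0.1503]
tcp_rot: [0.037, 0.965, -0.011, 0.259]
contact_force: [0.1, -0.2, 0.3]
opening: 0.69
finger_force: 55.0
[ 49.4  -1.8 105.8] [ 0.3 -0.2  0.2] 0.6899932775228413
time: 15.98
eef_pos: [0.5803, 0.2021, 0.1492]
tcp_rot: [0.037, 0.964, -0.011, 0.262]
contact_force: [-11.4, -1.2, 15.9]
opening: 0.682
finger_force: 56.7
[ 53.1  -1.2 102.3] [-1.8 -2.1 19.4]
```

```bash
python3 inch.py '[[0.002,0,-0.006,0,0,0,0],[0.004,0,-0.006,0,0,0,0],[0.004,0,-0.006,0,0,0,0]]'
python3 - <<'E'
from h import *
s=ctrl.get_state(); print(tob(s['eef_pos']),RB.inv().apply(s['contact_force']).round(1))
E
```

```text
time: 16.35
eef_pos: [0.5734, 0.2023, 0.149]
tcp_rot: [0.037, 0.964, -0.01, 0.261]
contact_force: [-0.1, -1.5, 3.7]
opening: 0.684
finger_force: 56.4
[ 47.1  -1.5 105.6] [ 1.8 -1.5  3.2]
```

```bash
python3 inch.py '[[0,0,0.002,0,0,0,1],[0,0,0.002,0,0,0,1],[0,0,0.002,0,0,0,1],[0,0,0.002,0,0,0,1],[-0.002,0,-0.06,0,0,0,1],[-0.002,0,-0.12,0,0,0,1],[-0.002,0,-0.155,0,0,0,1],[-0.002,0,-0.155,0,0,0,1]]'
python3 - <<'E'
from h import *
s=ctrl.get_state(); print(tob(s['eef_pos'])); c=cam('wrist'); im=c['pixels'].astype(int); save(c,'w8.png')
u=proj(c,bay(39,-1,130))[0]; print(u)
x=int(u[0])
for xx in (x-25,x,x+25):
  print(xx,[(y,im[y,xx].tolist(),onbay(c,(xx,y),130)[0]) for y in range(int(u[1])-10,int(u[1])+11)])
t=cam('scene'); save(t,'s8.png'); t=cam('top'); save(t,'t8.png')
E
```

```text
time: 17.35
eef_pos: [0.4971, 0.209, 0.287]
tcp_rot: [0.037, 0.964, -0.009, 0.263]
contact_force: [0.9, -0.9, 0.7]
opening: 1.002
finger_force: 0.0
[ 49.8  -0.7 263.4]
[260.55233571 166.48508716]
235 [(156, [253, 252, 254], np.float64(29.5)), (157, [252, 251, 253], np.float64(30.4)), (158, [252, 251, 253], np.float64(31.3)), (159, [252, 251, 253], np.float64(32.2)), (160, [253, 252, 254], np.float64(33.1)), (161, [253, 252, 254], np.float64(34.0)), (162, [253, 252, 253], np.float64(34.9)), (163, [188, 160, 131], np.float64(35.8)), (164, [233, 197, 132], np.float64(36.7)), (165, [238, 203, 137], np.float64(37.6)), (166, [234, 198, 134], np.float64(38.5)), (167, [233, 195, 132], np.float64(39.4)), (168, [231, 193, 131], np.float64(40.3)), (169, [236, 201, 138], np.float64(41.3)), (170, [134, 129, 139], np.float64(42.2)), (171, [139, 135, 144], np.float64(43.1)), (172, [139, 135, 145], np.float64(44.0)), (173, [140, 136, 145], np.float64(45.0)), (174, [140, 135, 145], np.float64(45.9)), (175, [140, 136, 146], np.float64(46.8)), (176, [139, 135, 145], np.float64(47.8))]
260 [(156, [252, 
[... 1056 characters left out ...]
51, 253], np.float64(33.1)), (161, [253, 252, 254], np.float64(34.1)), (162, [253, 252, 254], np.float64(35.0)), (163, [215, 204, 206], np.float64(35.9)), (164, [226, 185, 123], np.float64(36.8)), (165, [239, 206, 139], np.float64(37.7)), (166, [240, 208, 142], np.float64(38.6)), (167, [241, 208, 142], np.float64(39.5)), (168, [238, 204, 139], np.float64(40.4)), (169, [230, 191, 130], np.float64(41.4)), (170, [129, 124, 133], np.float64(42.3)), (171, [133, 130, 139], np.float64(43.2)), (172, [136, 132, 142], np.float64(44.1)), (173, [137, 132, 142], np.float64(45.1)), (174, [137, 132, 142], np.float64(46.0)), (175, [136, 132, 142], np.float64(46.9)), (176, [137, 134, 142], np.float64(47.8))]
```

The numbers show the sheet's top at bay x 36-42, flush with the thick module's top, so it is home. Next is the thin module.

Run:
```python
from h import *
go([.464,-.2344,.22],3)
```

```text
d [0.0291, -0.4434, 0.0544] r [-0.036, 0.523, -0.126] rows 8.0
```

```bash
python3 inch.py '[[0,-0.03,-0.03,0,0,0,1],[0.029,-0.443,0.054,-0.036,0.523,-0.126,1],[0.029,-0.443,0.054,-0.036,0.523,-0.126,1],[0.029,-0.443,0.054,-0.036,0.523,-0.126,1],[0.029,-0.443,0.054,-0.036,0.523,-0.126,1],[0.029,-0.443,0.054,-0.036,0.523,-0.126,1],[0.029,-0.443,0.054,-0.036,0.523,-0.126,1],[0.029,-0.443,0.054,-0.036,0.523,-0.126,1],[0.029,-0.443,0.054,-0.036,0.523,-0.126,1],[0.029,-0.443,0.054,-0.036,0.523,-0.126,1]]'
python3 inch.py '[[0,0,0,0,0,0,1],[0,0,0,0,0,0,1]]'
python3 - <<'E'
from h import *
c=cam('wrist'); im=c['pixels'].astype(int); u=proj(c,[.4678,-.2344,.13])[0]; m,ce=blob(im.min(2)>150,u); r=rect(c,m,.13); print(u,ce,m.sum(),*r)
go([*r[0]/1e3,.097],r[2]-90)
E
```

```text
time: 18.75
eef_pos: [0.464, -0.2333, 0.22]
tcp_rot: [-0.026, 1.0, 0.002, -0.0]
contact_force: [-0.0, -0.2, 0.3]
opening: 0.996
finger_force: 0.0
time: 19.0
eef_pos: [0.4649, -0.2327, 0.2221]
tcp_rot: [-0.027, 1.0, 0.0, 0.002]
contact_force: [0.2, 0.3, 0.8]
opening: 0.999
finger_force: 0.0
[258.37893229 196.65283901] [259.26951919 197.13498015] 2267 [ 468.6 -233.5] [60.3 24. ] 93.0
d [-0.0033, -0.001, 0.1252] r [0.001, 0.003, 0.002] rows 3.0
```

```bash
python3 inch.py '[[-0.004,-0.001,0.06,0,0,0,1],[-0.004,-0.001,0.12,0,0,0,1],[-0.004,-0.001,0.124,0,0,0,1],[-0.004,-0.001,0.124,0,0,0,1],[-0.004,-0.001,0.124,0,0,0,0],[-0.004,-0.001,0.124,0,0,0,0],[-0.004,-0.001,0.124,0,0,0,0],[-0.004,-0.001,0.124,0,0,0,0],[-0.004,-0.001,0.124,0,0,0,0],[-0.004,-0.001,0.124,0,0,0,0]]' 80
python3 inch.py '[[0,0,-0.01,0,0,0,0],[0,0,-0.06,0,0,0,0],[0,0,-0.12,0,0,0,0],[0,0,-0.18,0,0,0,0],[0,0,-0.2,0,0,0,0],[0,0,-0.2,0,0,0,0],[0,0,-0.2,0,0,0,0]]'
python3 - <<'E'
from h import *
s=ctrl.get_state(); p=s['eef_pos']; T=R.from_quat(s['tcp_rot']); c=cam('wrist'); im=c['pixels'].astype(int); save(c,'w9.png')
u=proj(c,[p[0],p[1],p[2]+.032])[0]; print(u)
x=int(u[0]); col=im[200:330,x].min(1)>150; ys=200+np.nonzero(col)[0]; print(ys.min(),ys.max())
for y in (ys.min(),ys.max()): print(y,(T.inv().apply(onz(c,(x,y),p[2]+.033)-p)*1e3).round(1))
go(bay(57,-2,250),YAW,30)
E
```

```text
time: 20.3
eef_pos: [0.471, -0.2356, 0.1014]
tcp_rot: [-0.026, 1.0, -0.001, 0.004]
contact_force: [-0.4, 2.3, 6.4]
opening: 0.682
finger_force: 87.6
time: 21.18
eef_pos: [0.4673, -0.2337, 0.2946]
tcp_rot: [-0.026, 1.0, 0.002, -0.001]
contact_force: [0.8, 0.4, -1.8]
opening: 0.69
finger_force: 87.0
[260.32392967 288.53897776]
253 304
253 [ 16.6   0.1 -33. ]
304 [ -6.5   0.  -33. ]
d [-0.0659, 0.4375, 0.0173] r [0.039, -0.525, 0.125] rows 8.0
```

Run:
```python
from h import *
# rail in the first top view: crop (200,92) and scenec (150,130)
t=cam('top'); s=cam('scene')
for nm,a in(('top',(105+240/2.85,120+100/2.85)),):
    for z in(110,130,150,170): print(z,onbay(t,a,z))
for z in(110,130,150,170): print('scene end',z,onbay(s,(195+158/2.6,120+148/2.6),z))
print(tob(tri(t,(105+240/2.85,120+100/2.85),s,(195+160/2.6,120+148/2.6))[0]))
go(bay(58.5,-2,250),YAW,30)
```

```text
110 [104.8 -37.6 110. ]
130 [113.  -40.2 130. ]
150 [121.2 -42.8 150. ]
170 [129.4 -45.4 170. ]
scene end 110 [ 80.3 -88.  110. ]
scene end 130 [  78.8 -112.8  130. ]
scene end 150 [  77.3 -137.5  150. ]
scene end 170 [  75.8 -162.2  170. ]
[ 85.4 -31.4  62.5]
d [-0.0669, 0.4376, 0.017] r [0.038, -0.524, 0.125] rows 8.0
```

```bash
python3 inch.py '[[-0.067,0.438,0.01,0.038,-0.524,0.125,0],[-0.067,0.438,0.01,0.038,-0.524,0.125,0],[-0.067,0.438,0.01,0.038,-0.524,0.125,0],[-0.067,0.438,0.01,0.038,-0.524,0.125,0],[-0.067,0.438,0.01,0.038,-0.524,0.125,0],[-0.067,0.438,0.01,0.038,-0.524,0.125,0],[-0.067,0.438,0.01,0.038,-0.524,0.125,0],[-0.067,0.438,0.01,0.038,-0.524,0.125,0],[-0.067,0.438,0.017,0.038,-0.524,0.125,0],[-0.067,0.438,0.017,0.038,-0.524,0.125,0]]'
python3 inch.py '[[0,0,0,0,0,0,0],[0,0,0,0,0,0,0]]'
python3 - <<'E'
from h import *
s=ctrl.get_state(); print(tob(s['eef_pos'])); go(bay(58.5,-2,170),YAW,30)
c=cam('wrist'); save(c,'w10.png'); im=c['pixels'][120:340,150:370]; cv2.imwrite('pics/w10c.png',cv2.resize(im,None,fx=2.7,fy=2.7)[:,:,::-1])
E
```

```text
time: 22.58
eef_pos: [0.5115, 0.2048, 0.2793]
tcp_rot: [0.037, 0.965, -0.012, 0.259]
contact_force: [0.9, -0.1, -1.3]
opening: 0.687
finger_force: 87.8
time: 22.82
eef_pos: [0.5126, 0.2052, 0.2819]
tcp_rot: [0.037, 0.965, -0.012, 0.261]
contact_force: [-0.1, -0.7, -1.3]
opening: 0.684
finger_force: 87.8
[ 60.8  -3.3 251.1]
d [0.0027, 0.0015, 0.0811] r [-0.003, 0.005, 0.0] rows 2.0
```

Run:
```python
from h import *
c=cam('wrist'); im=c['pixels'].astype(int)
for x in(245,262,280):
    prev=None
    for y in range(90,300):
        v=im[y,x]; k='W' if v.min()>180 else 'T' if v[0]-v[2]>50 and v[0]>150 else 'B' if v.max()<70 else '-'
        if k!=prev: print(x,y,k,v.tolist(),onbay(c,(x,y),130)[0],onbay(c,(x,y),153)); prev=k
print([tob(ctrl.get_state()['eef_pos'])])
```

```text
245 90 - [73, 78, 80] -15.6 [-15.7 -14.8 153. ]
245 102 W [233, 231, 238] -6.5 [ -7.4 -15.  153. ]
245 108 B [17, 16, 18] -1.9 [ -3.1 -15.1 153. ]
245 110 - [149, 145, 155] -0.3 [ -1.7 -15.1 153. ]
245 111 W [252, 252, 253] 0.5 [ -1.  -15.1 153. ]
245 154 - [191, 180, 182] 35.6 [ 31.  -15.7 153. ]
245 155 T [203, 164, 109] 36.4 [ 31.8 -15.7 153. ]
245 161 - [156, 137, 120] 41.6 [ 36.5 -15.8 153. ]
245 176 B [17, 17, 19] 54.8 [ 48.5 -16.  153. ]
245 183 - [76, 76, 81] 61.0 [ 54.3 -16.1 153. ]
245 185 B [17, 17, 19] 62.9 [ 55.9 -16.1 153. ]
245 187 - [76, 76, 81] 64.7 [ 57.6 -16.2 153. ]
245 189 B [17, 16, 18] 66.5 [ 59.3 -16.2 153. ]
245 192 - [76, 76, 80] 69.2 [ 61.8 -16.2 153. ]
245 194 B [18, 17, 18] 71.1 [ 63.5 -16.3 153. ]
245 197 - [76, 75, 80] 73.9 [ 66.  -16.3 153. ]
245 199 B [18, 18, 20] 75.7 [ 67.7 -16.3 153. ]
245 202 - [76, 76, 81] 78.5 [ 70.3 -16.4 153. ]
245 205 B [20, 19, 20] 81.4 [ 72.8 -16.4 153. ]
245 252 - [70, 68, 74] 128.0 [115.4 -17.2 153. ]
245 254 W [191, 186, 197] 130.1 [117.3 -17.2 153. ]
262 90 - [71, 76, 78] -15.6 [-15.7  -2.5 153. ]
262 102 W [233, 230, 2
[... 1221 characters left out ...]
[148, 143, 153] 42.5 [ 37.3  11.3 153. ]
280 176 B [18, 17, 19] 54.8 [ 48.6  11.5 153. ]
280 183 - [76, 76, 80] 61.1 [ 54.3  11.6 153. ]
280 185 B [18, 17, 19] 62.9 [ 55.9  11.6 153. ]
280 187 - [77, 77, 81] 64.7 [ 57.6  11.6 153. ]
280 189 B [17, 16, 17] 66.5 [ 59.3  11.7 153. ]
280 192 - [76, 76, 80] 69.3 [ 61.8  11.7 153. ]
280 194 B [18, 17, 18] 71.1 [ 63.5  11.7 153. ]
280 197 - [77, 77, 81] 73.9 [ 66.   11.8 153. ]
280 199 B [19, 18, 19] 75.7 [ 67.7  11.8 153. ]
280 202 - [76, 76, 81] 78.6 [ 70.3  11.8 153. ]
280 205 B [18, 16, 18] 81.4 [ 72.8  11.9 153. ]
280 252 - [68, 67, 73] 128.0 [115.4  12.5 153. ]
280 254 W [188, 183, 195] 130.0 [117.3  12.6 153. ]
[array([ 60.7,  -2.8, 251.2])]
```

Run:
```python
from h import *
c=cam('wrist'); im=c['pixels'].astype(int)
r=im[158]; k=np.nonzero((r[:,0]-r[:,2]>50)&(r[:,0]>150))[0]; k=k[(k>200)&(k<320)]; print('sheet',[onbay(c,(x,158),130)[1] for x in(k.min()-.5,k.max()+.5)])
r=im[140]; k=np.nonzero(r.min(1)>240)[0]; k=k[(k>200)&(k<320)]; print('thick',[onbay(c,(x,140),130)[1] for x in(k.min()-.5,k.max()+.5)])
for y,z in((178,151),(180,146),(215,200)):
    r=im[y]; k=np.nonzero(r.max(1)<40)[0]; k=k[(k>190)&(k<340)]; print('thin',k.min(),k.max(),[onbay(c,(x,y),z)[1] for x in(k.min()-.5,k.max()+.5)])
for y,z in ((165,72),(170,72)):
    print([ (x,im[y,x].tolist()) for x in (*range(214,230,2),*range(294,312,2))])
```

```text
sheet [np.float64(-29.1), np.float64(30.1)]
thick [np.float64(-29.5), np.float64(32.0)]
thin 225 302 [np.float64(-32.2), np.float64(29.7)]
thin 224 303 [np.float64(-33.7), np.float64(31.2)]
thin 209 316 [np.float64(-37.5), np.float64(33.5)]
[(214, [81, 69, 62]), (216, [84, 71, 65]), (218, [88, 75, 68]), (220, [90, 79, 71]), (222, [88, 77, 68]), (224, [178, 171, 180]), (226, [254, 254, 255]), (228, [250, 249, 252]), (294, [167, 163, 173]), (296, [189, 184, 195]), (298, [193, 188, 199]), (300, [205, 199, 212]), (302, [254, 253, 254]), (304, [76, 63, 59]), (306, [76, 64, 58]), (308, [77, 64, 58]), (310, [74, 63, 57])]
[(214, [77, 65, 59]), (216, [81, 68, 60]), (218, [84, 72, 64]), (220, [89, 76, 68]), (222, [89, 77, 69]), (224, [161, 153, 160]), (226, [254, 254, 255]), (228, [251, 249, 252]), (294, [215, 209, 222]), (296, [189, 184, 196]), (298, [191, 186, 198]), (300, [226, 222, 231]), (302, [253, 252, 254]), (304, [99, 82, 73]), (306, [100, 85, 76]), (308, [101, 86, 75]), (310, [101, 84, 74])]
```

```bash
python3 inch.py '[[0.0025,0.001,0.03,0,0,0,0],[0.0025,0.001,0.055,0,0,0,0],[0.0025,0.001,0.065,0,0,0,0],[0.0025,0.001,0.075,0,0,0,0],[0.0025,0.001,0.085,0,0,0,0],[0.0025,0.001,0.085,0,0,0,0]]'
python3 - <<'E'
from h import *
s=ctrl.get_state(); print(tob(s['eef_pos']),RB.inv().apply(s['contact_force']).round(1)); go(bay(58.5,-2,170),YAW,30)
E
```

```text
time: 23.72
eef_pos: [0.5531, 0.2037, 0.2068]
tcp_rot: [0.036, 0.965, -0.012, 0.26]
contact_force: [1.2, -2.1, -2.2]
opening: 0.688
finger_force: 89.0
[ 58.3  -1.7 165.8] [ 0.1 -2.  -2.6]
d [-0.0002, -0.0004, -0.0042] r [-0.003, 0.004, 0.002] rows 1.0
```

Entering with almost no force. I'll continue down.

```bash
python3 inch.py '[[0,-0.0005,0.01,0,0,0,0],[0,-0.0005,0.02,0,0,0,0],[0,-0.0005,0.03,0,0,0,0],[0,-0.0005,0.03,0,0,0,0]]'
python3 - <<'E'
from h import *
s=ctrl.get_state(); print(tob(s['eef_pos']),RB.inv().apply(s['contact_force']).round(1))
E
```

```text
time: 24.22
eef_pos: [0.5677, 0.2023, 0.1794]
tcp_rot: [0.036, 0.965, -0.011, 0.26]
contact_force: [-0.2, 0.6, -2.2]
opening: 0.685
finger_force: 89.0
[ 57.4  -2.  134.8] [-1.3  0.6 -1.8]
```

```bash
python3 inch.py '[[0,0,0.01,0,0,0,0],[0,0,0.02,0,0,0,0],[0,0,0.03,0,0,0,0],[0,0,0.03,0,0,0,0]]'
python3 - <<'E'
from h import *
s=ctrl.get_state(); print(tob(s['eef_pos']),RB.inv().apply(s['contact_force']).round(1))
E
python3 inch.py '[[0,0,0.005,0,0,0,0],[0,0,0.01,0,0,0,0],[0,0,0.01,0,0,0,0]]'
python3 - <<'E'
from h import *
s=ctrl.get_state(); print(tob(s['eef_pos']),RB.inv().apply(s['contact_force']).round(1))
E
```

```text
time: 24.72
eef_pos: [0.5828, 0.2011, 0.1536]
tcp_rot: [0.037, 0.965, -0.011, 0.26]
contact_force: [-0.4, 0.4, -2.0]
opening: 0.688
finger_force: 88.9
[ 57.6  -2.  104.9] [-1.4  0.4 -1.6]
time: 25.1
eef_pos: [0.588, 0.2013, 0.1522]
tcp_rot: [0.037, 0.965, -0.012, 0.261]
contact_force: [-25.3, -1.1, 28.3]
opening: 0.683
finger_force: 94.0
[ 61.4  -1.4 101.1] [-7.6 -3.1 37.1]
```

```bash
python3 inch.py '[[0.002,0,-0.005,0,0,0,0],[0.003,0,-0.005,0,0,0,0],[0.003,0,-0.004,0,0,0,1],[0.003,0,-0.004,0,0,0,1],[0.003,0,-0.004,0,0,0,1],[0.003,0,-0.004,0,0,0,1],[0.003,0,-0.06,0,0,0,1],[0.003,0,-0.12,0,0,0,1],[0.003,0,-0.16,0,0,0,1],[0.003,0,-0.16,0,0,0,1]]'
python3 - <<'E'
from h import *
s=ctrl.get_state(); print(tob(s['eef_pos'])); c=cam('wrist'); im=c['pixels'].astype(int); save(c,'w11.png')
for x in(240,260,280):
    prev=None
    for y in range(90,230):
        v=im[y,x]; k='W' if v.min()>180 else 'T' if v[0]-v[2]>50 and v[0]>150 else 'B' if v.max()<70 else '-'
        if k!=prev: print(x,y,k,v.tolist(),onbay(c,(x,y),130)[0]); prev=k
# keeper post: cap (13 above the grip point)
K=[bay(90,105,163),bay(90,105,176),bay(10,105,140)]; print(proj(c,K).round(1).tolist(),K)
E
```

```text
time: 26.35
eef_pos: [0.5058, 0.2083, 0.2879]
tcp_rot: [0.036, 0.964, -0.01, 0.264]
contact_force: [0.4, -0.1, 0.3]
opening: 1.001
finger_force: 0.0
[ 57.8  -0.7 259.8]
240 90 - [66, 70, 72] -17.6
240 92 B [59, 63, 65] -16.1
240 98 - [70, 72, 76] -11.4
240 103 W [222, 217, 228] -7.4
240 109 B [26, 24, 26] -2.6
240 112 - [119, 114, 124] -0.2
240 113 W [245, 242, 248] 0.6
240 155 T [178, 152, 121] 36.1
240 162 W [228, 223, 232] 42.3
240 224 B [69, 60, 51] 101.6
240 225 - [81, 68, 61] 102.6
260 90 - [80, 85, 89] -17.6
260 92 B [63, 66, 69] -16.1
260 99 - [95, 95, 101] -10.6
260 103 W [209, 204, 216] -7.4
260 108 - [183, 179, 191] -3.4
260 109 B [31, 30, 32] -2.6
260 112 - [110, 106, 115] -0.2
260 113 W [241, 239, 245] 0.6
260 155 - [159, 142, 129] 36.1
260 156 T [225, 185, 123] 37.0
260 162 - [166, 160, 170] 42.3
260 163 W [250, 248, 251] 43.2
260 195 - [175, 173, 180] 72.9
260 199 B [59, 50, 45] 76.8
260 202 - [75, 63, 55] 79.7
260 203 B [67, 57, 49] 80.7
260 205 - [75, 62, 55] 82.6
260 211 B [59, 50, 44] 88.5
260 217 - [23, 30, 74] 94.5
260 219 B [48, 44, 54] 96.5
260 221 - [72, 58, 50] 98.6
260 222 B [65, 53, 45] 99.6
260 228 - [83, 67, 57] 105.7
280 90 - [89, 96, 98] -17.6
280 94 B [62, 67, 69] -14.5
280 99 - [86, 86, 92] -10.6
280 103 W [191, 186, 198] -7.4
280 109 - [72, 69, 74] -2.6
280 110 B [16, 15, 17] -1.8
280 112 - [68, 65, 71] -0.2
280 113 W [199, 194, 205] 0.6
280 156 T [217, 175, 115] 37.0
280 162 - [182, 169, 167] 42.3
280 163 W [247, 245, 250] 43.2
280 188 - [175, 177, 187] 66.3
280 189 W [219, 223, 231] 67.2
280 196 - [84, 70, 61] 73.9
280 198 B [59, 52, 45] 75.8
280 204 - [73, 62, 53] 81.7
280 210 B [60, 49, 44] 87.6
280 227 - [79, 64, 54] 104.7
[[389.8, 227.7], [396.3, 234.8], [391.4, 125.5]] [array([0.59000827, 0.30786348, 0.22016214]), array([0.58352743, 0.30836216, 0.23142047]), array([0.53239654, 0.31229646, 0.16024356])]
```

All three tops read 0-36, 36-42 and 42-66 on the z = 130 plane, so everything is home. I'll locate the keeper arm next.

Run:
```python
from h import *
c=cam('wrist'); im=c['pixels'].astype(int)
for xb in(15,25,35,45):
    u=proj(c,bay(xb,105,140))[0]; y=int(round(u[1])); r=im[y,int(u[0])-30:int(u[0])+30]; k=np.nonzero((r.min(1)>130))[0]+int(u[0])-30
    print(xb,u.round(1),k.min() if len(k) else 0,k.max() if len(k) else 0,len(k),[onbay(c,(q,y),140)[1] for q in(k.min()-.5,k.max()+.5)] if len(k) else '')
u=proj(c,bay(10,105,140))[0]; x=int(u[0]); k=[y for y in range(80,200) if im[y,x].min()>130]; print('tip',k[:3],onbay(c,(x,k[0]-.5),140))
m,ce=blob((im.max(2)<50)&(np.indices(im.shape[:2])[1]>345)&(np.indices(im.shape[:2])[0]<250),(390,225)); ys,xs=np.nonzero(m); print('post',ce,m.sum(),xs.min(),xs.max(),ys.min(),ys.max())
go(bay(90,105,215),YAW,30); go(bay(90,105,150),YAW,30)
```

```text
15 [392.3 135.4] 368 384 17 [np.float64(85.0), np.float64(98.7)]
25 [390.7 147.6] 367 383 17 [np.float64(85.3), np.float64(99.1)]
35 [389.2 159.6] 366 381 16 [np.float64(85.5), np.float64(98.7)]
45 [387.7 171.3] 364 380 17 [np.float64(84.8), np.float64(99.0)]
tip [186, 187, 188] [ 57.5 111.  140. ]
post [373.39350181 230.91576414] 831 358 389 214 248
d [-0.0357, 0.1067, 0.0406] r [-0.002, 0.004, 0.002] rows 2.0
d [-0.0355, 0.1068, 0.1056] r [-0.002, 0.004, 0.002] rows 3.0
```

Run:
```python
from h import *
c=cam('top'); old=cv2.imread('pics/top0.png')[:,:,::-1].astype(int); im=c['pixels'].astype(int); save(c,'t11.png')
print(onbay(c,(105+68/2.85,120+200/2.85),140))
for nm,I in(('old',old),('t8',cv2.imread('pics/t8.png')[:,:,::-1].astype(int)),('new',im)):
    for y in(178,184,190):
        k=np.nonzero(I[y,115:145].min(1)>115)[0]+115; print(nm,y,k.tolist(),[onbay(c,(q,y),140).tolist() for q in(k.min()-.5,k.max()+.5)] if len(k) else '')
print(proj(c,bay(10,0,140)),proj(c,bay(90,105,176)))
```

```text
[ 21.7  91.4 140. ]
old 178 [126, 127, 128, 129, 130, 131] [[51.0, 97.8, 140.0], [52.2, 84.4, 140.0]]
old 184 [126, 127, 128, 129, 130, 131] [[36.3, 98.4, 140.0], [37.6, 84.8, 140.0]]
old 190 [126, 127, 128, 129, 130, 131] [[21.5, 99.0, 140.0], [22.7, 85.3, 140.0]]
t8 178 [126, 127, 128, 129, 130, 131] [[51.0, 97.8, 140.0], [52.2, 84.4, 140.0]]
t8 184 [126, 127, 128, 129, 130, 131] [[36.3, 98.4, 140.0], [37.6, 84.8, 140.0]]
t8 190 [126, 127, 128, 129, 130, 131] [[21.5, 99.0, 140.0], [22.7, 85.3, 140.0]]
new 178 [126, 127, 128, 129, 130, 131] [[51.0, 97.8, 140.0], [52.2, 84.4, 140.0]]
new 184 [126, 127, 128, 129, 130, 131] [[36.3, 98.4, 140.0], [37.6, 84.8, 140.0]]
new 190 [126, 127, 128, 129, 130, 131] [[21.5, 99.0, 140.0], [22.7, 85.3, 140.0]]
[[169.48681516 198.29925481]] [[116.85641809 167.96098806]]
```

Both views put the keeper's arm at y = 92 rather than 105. It has not moved since the start, so I'll grip there.

```bash
python3 - <<'E'
from h import *
c=cam('wrist'); print(onbay(c,(373.4,230.9),163),[onbay(c,u,176) for u in((358,231),(389,231),(373,214),(373,248))])
go(bay(90,92,205),YAW,30)
E
python3 inch.py '[[-0.034,0.094,0.05,0,0,0,1],[-0.034,0.094,0.05,0,0,0,1],[-0.034,0.094,0.05,0,0,0,1],[-0.034,0.094,0.05,0,0,0,1],[-0.034,0.094,0.05,0,0,0,1]]'
python3 - <<'E'
from h import *
s=ctrl.get_state(); print(tob(s['eef_pos'])); c=cam('wrist'); im=c['pixels'].astype(int); save(c,'w12.png'); cv2.imwrite('pics/w12b.png',cv2.resize(c['pixels'],(768,576))[:,:,::-1])
print(proj(c,[bay(90,92,176),bay(50,92,140)]))
for y in(100,120,140,160):
    r=im[y]; k=[x for x in range(220,300) if r[x].min()>130]; print(y,k[:1],k[-1:],[onbay(c,(q,y),140).tolist() for q in(k[0],k[-1])] if k else '')
go(bay(90,92,150),YAW,30)
E
```

```text
[ 84.8  88.1 163. ] [array([ 78.9,  71.5, 176. ]), array([ 78.8,  94.9, 176. ]), array([ 65. ,  81.4, 176. ]), array([ 93.2,  84.3, 176. ])]
d [-0.037, 0.0942, 0.0488] r [-0.004, 0.0, 0.002] rows 2.0
time: 27.18
eef_pos: [0.5663, 0.2961, 0.2568]
tcp_rot: [0.037, 0.965, -0.012, 0.261]
contact_force: [-1.2, 1.3, -0.1]
opening: 1.001
finger_force: 0.0
[ 88.7  91.4 206.1]
[[261.92502766 228.02939115]
 [262.07419433 150.18758702]]
100 [253] [273] [[18.1, 86.3, 140.0], [18.1, 98.9, 140.0]]
120 [253] [272] [[30.4, 86.2, 140.0], [30.4, 98.4, 140.0]]
140 [253] [272] [[43.3, 86.0, 140.0], [43.3, 98.5, 140.0]]
160 [253] [271] [[56.6, 85.9, 140.0], [56.6, 98.0, 140.0]]
d [-0.0007, 0.0007, 0.0565] r [-0.002, 0.005, 0.001] rows 1.0
```

View pics/w12b.png

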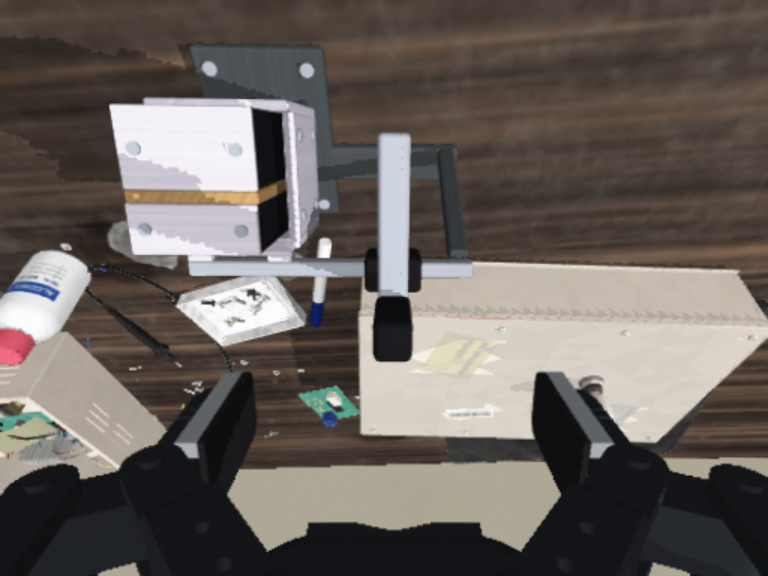

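The last picture shows all three layers flush in the bay, and the keeper post at (393,330) midway between the open fingers, where the projection puts it. I'll go down and grip.

```bash
python3 inch.py '[[-0.001,0.0005,0.03,0,0,0,1],[-0.001,0.0005,0.055,0,0,0,1],[-0.001,0.0005,0.055,0,0,0,1],[-0.001,0.0005,0.055,0,0,0,0],[-0.001,0.0005,0.055,0,0,0,0],[-0.001,0.0005,0.055,0,0,0,0],[-0.001,0.0005,0.055,0,0,0,0],[-0.001,0.0005,0.055,0,0,0,0],[-0.001,0.0005,0.055,0,0,0,0],[-0.001,0.0005,0.055,0,0,0,0]]' 30
python3 inch.py '[[0,0,0,0,0,0,0],[0,0,0,0,0,0,0],[0,0,0,0,0,0,0]]'
python3 - <<'E'
from h import *
s=ctrl.get_state(); print(tob(s['eef_pos']),RB.inv().apply(s['contact_force']).round(1),s['opening']*85,s['finger_force'])
E
```

```text
time: 28.48
eef_pos: [0.5951, 0.2953, 0.2105]
tcp_rot: [0.037, 0.965, -0.011, 0.261]
contact_force: [-5.7, -1.2, 6.6]
opening: 0.178
finger_force: 33.5
time: 28.85
eef_pos: [0.5951, 0.2953, 0.2105]
tcp_rot: [0.037, 0.965, -0.011, 0.261]
contact_force: [-4.6, -0.7, 6.2]
opening: 0.185
finger_force: 33.5
[ 90.4  92.9 151.6] [-0.8 -1.   7.6] 15.749298146548117 33.50971519947052
```

```bash
python3 inch.py '[[0,-0.015,0,0,0,0,0],[0,-0.03,0,0,0,0,0],[0,-0.045,0,0,0,0,0],[0,-0.06,0,0,0,0,0],[0,-0.075,0,0,0,0,0],[0,-0.083,0,0,0,0,0],[0,-0.087,0,0,0,0,0],[0,-0.087,0,0,0,0,0]]'
python3 - <<'E'
from h import *
s=ctrl.get_state(); print(tob(s['eef_pos']),RB.inv().apply(s['contact_force']).round(1))
E
python3 inch.py '[[0,-0.002,0,0,0,0,0],[0,-0.005,0,0,0,0,0],[0,-0.007,0,0,0,0,0],[0,-0.007,0,0,0,0,0]]'
python3 - <<'E'
from h import *
s=ctrl.get_state(); print(tob(s['eef_pos']),RB.inv().apply(s['contact_force']).round(1))
E
```

```text
time: 29.85
eef_pos: [0.5878, 0.2084, 0.2105]
tcp_rot: [0.037, 0.965, -0.011, 0.26]
contact_force: [-8.3, 0.1, 7.6]
opening: 0.182
finger_force: 34.0
[ 89.8   5.7 151.9] [-3.4 -0.5 10.7]
time: 30.35
eef_pos: [0.5872, 0.2019, 0.2105]
tcp_rot: [0.037, 0.965, -0.011, 0.26]
contact_force: [-8.9, 1.2, 6.4]
opening: 0.179
finger_force: 34.0
[ 89.8  -0.8 151.9] [-4.5  0.6 10. ]
```

```bash
python3 inch.py '[[0,-0.002,0,0,0,0,0],[0,-0.004,0,0,0,0,0],[0,-0.005,0,0,0,0,0],[0,-0.005,0,0,0,0,0],[0,-0.005,0,0,0,0,0]]'
python3 - <<'E'
from h import *
s=ctrl.get_state(); print(tob(s['eef_pos']),RB.inv().apply(s['contact_force']).round(1))
c=cam('top'); im=c['pixels'].astype(int); save(c,'t13.png')
E
```

```text
time: 30.98
eef_pos: [0.5871, 0.2002, 0.2105]
tcp_rot: [0.036, 0.965, -0.008, 0.261]
contact_force: [-5.3, 13.6, 3.6]
opening: 0.18
finger_force: 33.8
[ 89.8  -2.5 152. ] [-3.6 13.1  6.3]
```

The stop is reached: 13 N along y with the keeper no longer moving. I'll relax, let go and back away.

```bash
python3 inch.py '[[0,0.0025,0,0,0,0,0],[0,0.0025,0,0,0,0,0],[0,0.0025,0,0,0,0,1],[0,0.0025,0,0,0,0,1],[0,0.0025,0,0,0,0,1],[0,0.0025,0,0,0,0,1],[0,0.0025,0,0,0,0,1],[0,0.0025,-0.06,0,0,0,1],[0,0.0025,-0.11,0,0,0,1],[0,0.0025,-0.11,0,0,0,1]]'
python3 - <<'E'
from h import *
s=ctrl.get_state(); print(tob(s['eef_pos']),RB.inv().apply(s['contact_force']).round(1))
c=cam('wrist'); im=c['pixels'].astype(int); save(c,'w14.png')
for xb in(15,25,45,70):
    u=proj(c,bay(xb,-1,140))[0]; print(xb,u.round(1),im[int(u[1]),int(u[0])-20:int(u[0])+21:1].min(1).tolist(),[onbay(c,(u[0]+d,u[1]),140)[1] for d in(-10,0,10)])
old=cv2.imread('pics/top0.png')[:,:,::-1].astype(int); new=cam('top')['pixels'].astype(int); d=abs(old-new).max(2)>40
for n,(x,y) in dict(reel=(229,263),tape=(301,265),bottle=(281,113)).items(): print(n,d[y-14:y+14,x-14:x+14].sum())
E
```

```text
time: 32.28
eef_pos: [0.5336, 0.2043, 0.3113]
tcp_rot: [0.036, 0.963, -0.01, 0.265]
contact_force: [-0.1, 0.3, 0.6]
opening: 0.999
finger_force: 0.0
[ 93.7  -2.6 266.1] [0.2 0.3 0.5]
15 [262.9  85.4] [235, 216, 216, 215, 215, 215, 216, 216, 215, 215, 215, 216, 198, 131, 178, 213, 215, 217, 217, 217, 216, 216, 216, 216, 216, 216, 216, 213, 212, 213, 226, 247, 247, 247, 247, 247, 247, 247, 247, 247, 247] [np.float64(-9.0), np.float64(-1.0), np.float64(7.0)]
25 [262.9  98.5] [216, 216, 216, 216, 216, 216, 217, 217, 217, 217, 217, 217, 200, 132, 180, 214, 215, 216, 217, 216, 217, 216, 216, 216, 217, 218, 218, 216, 211, 219, 238, 248, 248, 248, 248, 248, 248, 248, 248, 248, 249] [np.float64(-9.1), np.float64(-1.0), np.float64(7.1)]
45 [262.9 123.7] [238, 210, 209, 209, 209, 209, 209, 209, 209, 208, 209, 208, 194, 134, 183, 216, 217, 216, 215, 216, 217, 217, 216, 217, 216, 217, 218, 217, 206, 213, 245, 245, 245, 245, 245, 245, 245, 245, 245, 245, 245] [np.float64(-9.3), np.float64(-1.0), np.float64(7.3)]
70 [262.9 153.4] [203, 203, 203, 194, 134, 21, 29, 34, 32, 32, 32, 32, 62, 132, 184, 217, 216, 215, 215, 216, 217, 216, 215, 215, 215, 215, 216, 214, 196, 51, 31, 29, 26, 31, 32, 44, 148, 243, 243, 243, 243] [np.float64(-9.6), np.float64(-1.0), np.float64(7.6)]
reel 0
tape 0
bottle 0
```

```bash
python3 -c "
from plant import ctrl, read_camera, sign_off
print(sign_off())"
```

```text
the job is handed in; nothing more can be done
None
```

The job is handed in at about 32 s: the thick module, sheet and thin module are all down on the bay floor in that order, the keeper is at its stop with its arm across the middle of all three, and the tape roll, reel and bottle have not moved.

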